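# Hang the long brush caddy on the twin-pin drip stand

### The job

Pick up the longer of the two brush caddies by its wooden bar and hang it between the two posts of the drip stand, with a pin up through the hole in each of its two ears and both ears resting down on the posts. Lower it gently rather than dropping it, let go, and leave the shorter caddy where it stands.

Things in the scene. Friction and masses are not known exactly. Their poses are not given: they have to be found in the camera images.
- caddy: The longer caddy: loose open aluminium trough 60 (x) x 116 (y) x 50 mm high, 0.35 kg, brush handles lying in it. At each end a flat 4 mm ear (underside 46 mm above the trough's underside) sticks out along y; 212 mm over all. A 26 mm round hole through each ear at x = 0, y = +-84 mm. Origin: centre of the underside, z up; same either way round; weight centred under the bar.
- caddy_bar (a point): Middle of the longer caddy's wooden carrying bar, 104 mm above the caddy's origin (same axes). The bar runs along y over the trough: 14 mm wide (x), 16 mm high, 116 mm long, fixed to a strut at each end (y = +-51 mm); beside and below it, down to the trough's rims at 50 mm, is open space.
- stand: Drip stand, fixed: dark steel foot 90 (x) x 230 (y) x 12 mm; posts at y = +-84 mm, each 50 (x) x 30 (y) mm, flat top at 90 mm, with one upright brass pin in the middle: 8 mm diameter, 25 mm tall (tip at 115 mm). 138 mm clear between posts. Origin: centre of the foot's underside, on the table, z up. A hung caddy's origin is 44 mm above it, y axes parallel (either way round).
- short_caddy: The shorter caddy, a bystander: same width, height and bar, but 152 mm long over all (trough 72 mm), holes at y = +-56 mm: does not fit the stand. Origin: centre of the underside. It, the longer caddy and the stand may be in any order left to right. Other bystanders are below 75 mm, save a vase and a lidded bowl (up to 165 mm) more than 0.74 m ahead of the robot's base.
Mind the look-alikes: they are no part of the job. Leave any pink look-alike of the caddy alone. What is shaped like the stand but pink is not meant.

How it is judged:
By the outcome, as a careful person would: the job done as asked, in the order asked, and still so for the second after the job is handed in, with the robot touching nothing.
It also fails if it takes over 38 s, if anything falls off the work surface, if the arm or the gripper's body presses on something with over 40 N, if the wrist force passes 120 N, or if a joint passes its speed limit or range.

### The arm

A 6-joint arm with a two-finger parallel gripper is mounted at the origin on the work surface. World frame = base frame: x ahead of the robot, y to its left, z up, the work surface at z = 0. Lengths are in m, angles in rad, forces in N, time in s.
With the tool pointing down it reaches from about 0.325 to 0.775 m from the base axis. Payload 5.5 kg.
Tool frame: the origin (TCP) lies on the centre line of the jaws, within the pads' length; the fingertips stand 22 mm ahead of it and the grasp point (between the pads) lies 3 mm ahead of it (env.tip_extent is the distance from the TCP to the fingertips, in m); x points along the fingers, z is the direction in which the jaws open and shut, and the axes are right-handed (so a half turn about x gives the same grasp; the last joint's range is limited). The gripper opens to 88 mm and grips with 3 to 60 N. Pads are 20 mm wide; open, the fingers measure 115 mm over their backs; the gripper's body (75 mm by 178 mm) begins 61 mm behind the grasp point.
Start: joints at [1.093, 0.091, 1.231, -0, 1.82, -0.057], TCP at [0.245, 0.548, 0.245] pointing down, gripper open.
Joint ranges: [-2.87, 2.87], [-0.86, 2.18], [0.17, 2.46], [-1.51, 4.65], [0.06, 2.69], [-2.65, 2.65]. Speed limits (rad/s): [2.57, 2.57, 3.01, 3.14, 3.14, 3.14].

### API

Orientations are given as a 3x3 rotation matrix whose columns are the frame's x, y, z axes.
In Python, from rig import env gives the robot as it stands. The module is installed in compiled form; this text tells all that it offers.
- The arm moves only by the tool jog_arm, never from a script. Its argument "plan" is text: rows parted by semicolons, each of 5 numbers parted by spaces: the shift along the tool's x, y, z in m, then the turn about the tool's x in degrees, then the closure, from 0 (fully open) to 1 (shut). In form: dx dy dz twist grip; .... A call has 1 to 12 rows; each row shifts and turns the commanded pose from where the row before left it, along the tool's axes as they then stand; what a row does not reach is not made up. A row lasts 1/12 s, in which the tool goes at most 41.7 mm and 7.16 degrees, less where a joint would pass 70% of its speed; a pose out of reach is approached as far as the arm can. A call with a gripper value outside its range is refused whole. The fingers move at their own pace and stop on an object; the grip force is fixed at half the most. Time passes only in rows, so rows that do not move let the fingers close. It gives the time, the measured TCP pose, the force and the opening at its end, in the units of the state.
- env.observe(): the state, without advancing time (a new reading comes with each control period).
- env.get_image(name): name is "scene" or "top"; returns (picture, depth): 384x512x3 uint8, blue, green, red; 384x512 float32, m along the optical axis (not along the pixel's ray), 0 where there is no reading.
- env.camera_params(name): a dict with "vfov" (degrees; the focal length in pixels is half the picture's height over the tangent of half this angle, whatever the lens; pixels are square), "cx", "cy" (the principal point, pixels), "world_from_camera" (4x4, takes a point from camera to world coordinates). Camera axes: x right, y down, z forward; pixel columns grow to the right and rows downward; lengths in m; the calibration is good to about 2 mm. A picture is of the moment at which its call begins. camera_params takes no time and is no camera call.
- env.hand_in(): hands the job in, once; it reports no verdict.
The state is a dict: "time_s": time; "qpos": joint angles; "dq": joint speeds; "joint_efforts": joint torques, N m; "ee_pos": TCP position; "tcp_rot": TCP orientation; "force": force on the tool from outside, world axes, zero at the start; "wrist_torque": the same for the moment, N m; "opening": finger opening in m.
Only numpy, scipy, OpenCV 4.12 (cv2) and the standard library are available. Lean on these libraries where they do the work, as an engineer would, in place of code of your own. Each camera call takes 0.05 s, during which the arm holds its last target. There are 200 camera calls.

## Working session

There is one attempt and no reset: what is moved stays moved. The work goes in short steps, Python scripts to look and compute and a tool call to move; the robot and the scene stay as the last step left them, time stands still between calls to the robot, and variables do not carry over. Pictures are saved under pics/ and viewed, about 8 in all and at most 12, crops included, and the job is handed in when it is done.

Besides the shell and the picture viewer there is one more tool, called as name(argument=value, ...), one argument or row to a line, values as JSON. jog_arm: Moves the arm, as the interface text tells. Its arguments: {"type":"object","properties":{"plan":{"type":"string"}},"required":["plan"]}

```bash
mkdir -p pics; cat > h.py <<'E'
import numpy as np, cv2
from rig import env
def grab(n):
    im,d=env.get_image(n); p=env.camera_params(n)
    return im,d,p
def pts(d,p):
    f=d.shape[0]/2/np.tan(np.radians(p['vfov'])/2)
    v,u=np.indices(d.shape); X=np.stack([(u-p['cx'])/f*d,(v-p['cy'])/f*d,d,np.ones_like(d)],-1)
    return (X@np.array(p['world_from_camera']).T)[...,:3]
E
python3 - <<'E'
from h import *
for n in('top','scene'):
    im,d,p=grab(n); cv2.imwrite(f'pics/{n}0.png',im); np.savez(f'{n}0.npz',im=im,P=pts(d,p),d=d)
    print(n,p)
print(env.observe())
E
```

```text
top {'vfov': 49.95108642995454, 'cx': 254.7801943966225, 'cy': 191.35908108400827, 'world_from_camera': array([[ 1.03131126e-02, -9.96450138e-01,  8.35509598e-02,
         3.27318412e-01],
       [-9.99735995e-01, -1.19905692e-02, -1.96001870e-02,
         1.74649175e-04],
       [ 2.05324326e-02, -8.33267629e-02, -9.96310730e-01,
         1.20149104e+00],
       [ 0.00000000e+00,  0.00000000e+00,  0.00000000e+00,
         1.00000000e+00]])}
scene {'vfov': 45.28956053554707, 'cx': 257.4293677919083, 'cy': 193.25621500511886, 'world_from_camera': array([[ 0.43125393,  0.61053383, -0.66428043,  1.18673726],
       [ 0.90196134, -0.30972591,  0.30089133, -0.34687   ],
       [-0.02204053, -0.72891584, -0.68424843,  0.92505897],
       [ 0.        ,  0.        ,  0.        ,  1.        ]])}
{'time_s': 0.1, 'qpos': array([ 1.09329511e+00,  9.17833015e-02,  1.23171604e+00, -5.03655533e-06,
        1.81981329e+00, -5.66771955e-02]), 'dq': array([-2.14769744e-03, -1.34067255e-03, -3.92857408e-03, -8.22293625e-04,
       -9.61725338e-04, -7.70562392e-05]), 'joint_efforts': array([ 3.53461495e-03, -4.47854805e+01, -4.07570744e+01,  7.01842317e-02,
        2.84389907e-02, -9.29571070e-05]), 'ee_pos': array([0.24499718, 0.54746051, 0.24364799]), 'tcp_rot': array([[-7.86100179e-04, -9.12752084e-01,  4.08513177e-01],
       [-1.52983490e-03,  4.08513923e-01,  9.12750806e-01],
       [-9.99998521e-01,  9.25558588e-05, -1.71749286e-03]]), 'force': array([-0.34933776,  0.07296935,  0.19064393]), 'wrist_torque': array([-0.01957719,  0.02799286,  0.02173288]), 'opening': 0.0879269918022286}
```

View pics/top0.png

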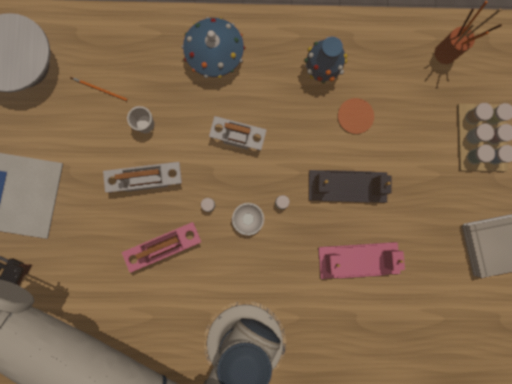

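View pics/scene0.png

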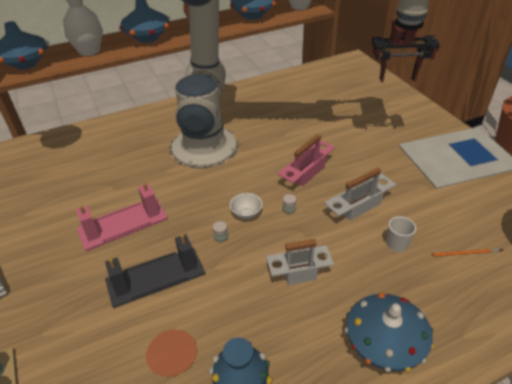

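The top view shows the long caddy at (142,178), the short one at (238,134), the dark stand at (350,187), and the pink look-alikes below at (162,248) and (360,261). I'll measure the caddy and the stand.

```bash
cat > meas.py <<'E'
from h import *
def rect(Q,lab):
    (c,s,a)=cv2.minAreaRect((Q[:,:2]*1000).astype(np.float32)); b=cv2.boxPoints((c,s,a))
    e=max((b[1]-b[0],b[2]-b[1]),key=np.linalg.norm); ang=np.degrees(np.arctan2(e[1],e[0]))%180
    print(lab,len(Q),'c',np.round(c,1),'size',np.round(s,1),'axis',round(ang,2),'mean',np.round(Q.mean(0)*1000,1),'zmed',round(np.median(Q[:,2])*1000,1))
def sel(P,box,z0,z1):
    u0,v0,u1,v1=box; Q=P[v0:v1,u0:u1].reshape(-1,3); return Q[(Q[:,2]>z0)&(Q[:,2]<z1)]
E
python3 - <<'E'
from meas import *
P=np.load('top0.npz')['P']; im=np.load('top0.npz')['im']
cad=(97,155,188,202); st=(303,163,400,210)
rect(sel(P,cad,.04,.06),'cad rim'); rect(sel(P,cad,.09,.13),'cad bar')
rect(sel(P,st,.004,.02),'foot')
for b,l in(((303,163,350,210),'L'),((350,163,400,210),'R')):
    rect(sel(P,b,.08,.097),'post'+l); Q=sel(P,b,.1,.13); print(l,Q.mean(0) if len(Q) else None,len(Q))
S=np.load('scene0.npz')['P']
sc=(320,165,400,222); ss=(100,232,208,304)
rect(sel(S,sc,.044,.056),'S rim'); rect(sel(S,sc,.09,.13),'S bar')
rect(sel(S,ss,.004,.02),'S foot')
for b in((100,255,135,304),(170,232,208,275)): rect(sel(S,b,.08,.097),'S post'); Q=sel(S,b,.1,.13); print(len(Q),Q.mean(0) if len(Q) else 0)
a=cv2.resize(im[150:215,90:195],None,fx=5,fy=5,interpolation=2);b=cv2.resize(im[155:220,298:403],None,fx=5,fy=5,interpolation=2)
cv2.imwrite('pics/crop0.png',np.vstack([a[:295],b[:295]]))
E
```

```text
cad rim 801 c [461.4 294.2] size [ 60.8 213. ] axis 97.72 mean [461.  291.5  49.8] zmed 50.0
cad bar 264 c [461.5 293.8] size [ 14.7 114.9] axis 97.6 mean [460.7 292.9 110.8] zmed 111.4
foot 1877 c [ 447.3 -306.9] size [135.8 284.3] axis 90.66 mean [ 444.6 -291.3   11.8] zmed 11.6
postL 197 c [ 448.4 -209.3] size [29.7 50.3] axis 178.78 mean [ 447.4 -208.9   89.2] zmed 89.1
L [ 0.44767433 -0.20948904  0.11227638] 11
postR 213 c [ 445.2 -377. ] size [29.5 49.9] axis 179.61 mean [ 445.  -375.6   89.1] zmed 89.5
R [ 0.44518112 -0.37655962  0.11176318] 11
S rim 646 c [517.6 297.5] size [166.7 216.9] axis 97.66 mean [471.5 280.9  49.8] zmed 49.8
S bar 282 c [465.8 292.9] size [ 17.7 119.5] axis 97.36 mean [469.  288.1 108. ] zmed 110.2
S foot 2742 c [ 408.1 -299.8] size [286.2 232.1] axis 67.37 mean [ 439.  -304.3   12.4] zmed 12.4
S post 243 c [ 449.  -380.4] size [30.  53.9] axis 178.94 mean [ 454.4 -380.4   89.7] zmed 90.3
24 [ 0.44968643 -0.38026021  0.10922941]
S post 222 c [ 452.  -212.5] size [30.5 54.3] axis 179.23 mean [ 457.2 -213.4   89.5] zmed 90.2
21 [ 0.45347016 -0.21280199  0.10959377]
```

View pics/crop0.png

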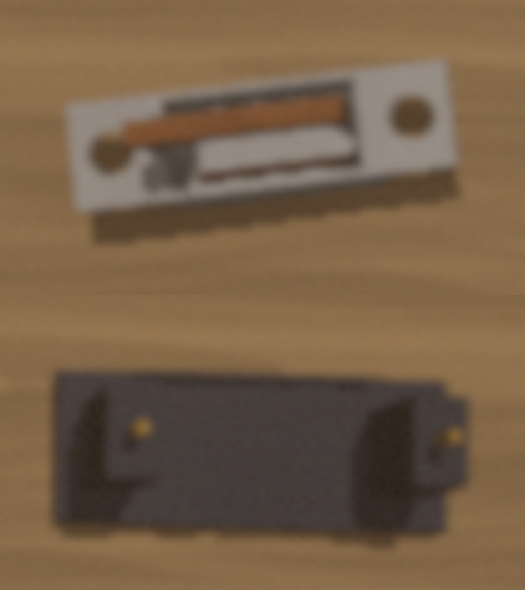

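The crop shows the long caddy with both holes, and the dark stand with brass pins at both post tops. Caddy: (461.4, 294.1), axis 97.65°. Stand: (446.7, -293.1), axis about 89.1°. First I'll twist so the jaws lie across the bar.

jog_arm(
  plan="0 0 0 6.5 0;0 0 0 6.5 0;0 0 0 6.5 0;0 0 0 6.5 0;0 0 0 6.5 0;0 0 0 6.5 0;0 0 0 6.5 0;0 0 0 6.5 0;0 0 0 6.2 0;0 0 0 0 0;0 0 0 0 0",
)

```text
time_s: 1.02
ee_pos: [0.245, 0.5476, 0.2441]
tcp_rot: [[-0.0, -0.137, 0.991], [-0.001, 0.991, 0.137], [-1.0, -0.001, -0.001]]
force: [0.1, -0.0, -0.1]
opening: 0.0875
```

```bash
cat > go.py <<'E'
import sys,numpy as np
from rig import env
def go(t,yaw=None):
    o=env.observe(); R=np.array(o['tcp_rot']); y=np.degrees(np.arctan2(R[1,2],R[0,2]))
    print('t',round(o['time_s'],2),'pos',np.round(o['ee_pos'],4),'yaw',round(y,2),'F',np.round(o['force'],1),'open',round(o['opening'],4),'q',np.round(o['qpos'],2))
    print('tool shift',np.round(R.T@(np.array(t)-o['ee_pos']),4),'twist',None if yaw is None else round(y-yaw,2))
if __name__=='__main__': a=[float(x) for x in sys.argv[1:]]; go(a[:3],a[3])
E
python3 go.py .4614 .2941 .2437 7.65
```

```text
t 1.02 pos [0.245  0.5476 0.2441] yaw 7.87 F [ 0.1 -0.  -0.1] open 0.0875 q [1.09 0.09 1.23 0.   1.82 0.96]
tool shift [ 0.0005 -0.2807  0.1796] twist 0.22
```

jog_arm(
  plan="0 -0.028 0.018 0.2 0;0 -0.028 0.018 0 0;0 -0.028 0.018 0 0;0 -0.028 0.018 0 0;0 -0.028 0.018 0 0;0 -0.028 0.018 0 0;0 -0.028 0.018 0 0;0 -0.028 0.018 0 0;0 -0.028 0.018 0 0;0 -0.028 0.018 0 0;0 0 0 0 0;0 0 0 0 0",
)

```text
time_s: 2.02
ee_pos: [0.4609, 0.2924, 0.2443]
tcp_rot: [[-0.001, -0.13, 0.992], [-0.0, 0.992, 0.13], [-1.0, -0.0, -0.001]]
force: [-1.2, 0.3, -0.0]
opening: 0.0877
```

```bash
python3 go.py .4614 .2941 .107 7.65; python3 - <<'E'
from h import *
im,d,p=grab('scene'); cv2.imwrite('pics/s1.png',cv2.resize(im[60:260,270:470],None,fx=3,fy=3,interpolation=2)[:600,:600])
E
```

```text
t 2.02 pos [0.4609 0.2924 0.2443] yaw 7.46 F [-1.2  0.3 -0. ] open 0.0877 q [ 0.5  -0.05  1.38  0.    1.82  0.37]
tool shift [0.1373 0.0017 0.0008] twist -0.19
```

View pics/s1.png

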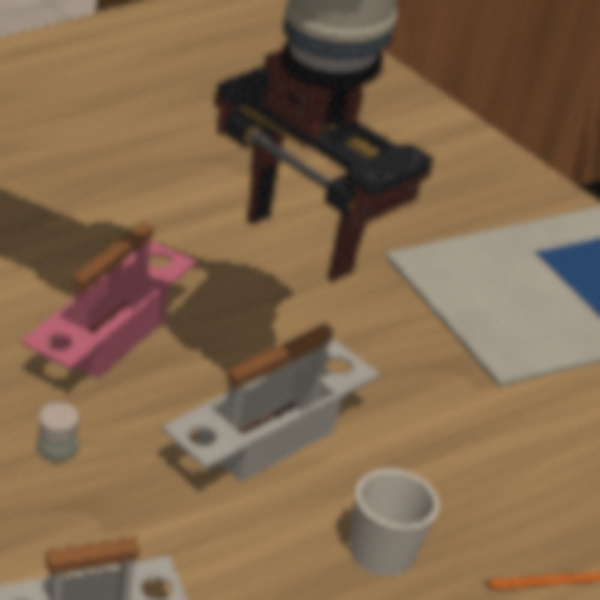

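The gripper is above the caddy bar with a finger on either side. Descending, then closing.

jog_arm(
  plan="0.02 0 0 0 0;0.025 0.001 0.001 0 0;0.025 0 0.001 0 0;0.025 0 0 0 0;0.02 0 0 0 0;0.014 0 0 0 0;0.008 0 0 0 0;0 0 0 0 0;0 0 0 0 0;0 0 0 0 0",
)

```text
time_s: 2.9
ee_pos: [0.4623, 0.2956, 0.1092]
tcp_rot: [[0.002, -0.131, 0.991], [0.001, 0.991, 0.131], [-1.0, 0.001, 0.002]]
force: [0.1, -0.7, 0.2]
opening: 0.0879
```

```bash
python3 go.py .462 .2941 .107 7.65; python3 - <<'E'
from h import *
im,d,p=grab('scene'); cv2.imwrite('pics/s2.png',cv2.resize(im[100:250,290:440],None,fx=4,fy=4,interpolation=2))
E
```

```text
t 2.9 pos [0.4623 0.2956 0.1092] yaw 7.56 F [ 0.1 -0.7  0.2] open 0.0879 q [ 0.51 -0.03  1.6   0.    1.58  0.38]
tool shift [ 0.0022 -0.0015 -0.0005] twist -0.09
```

View pics/s2.png

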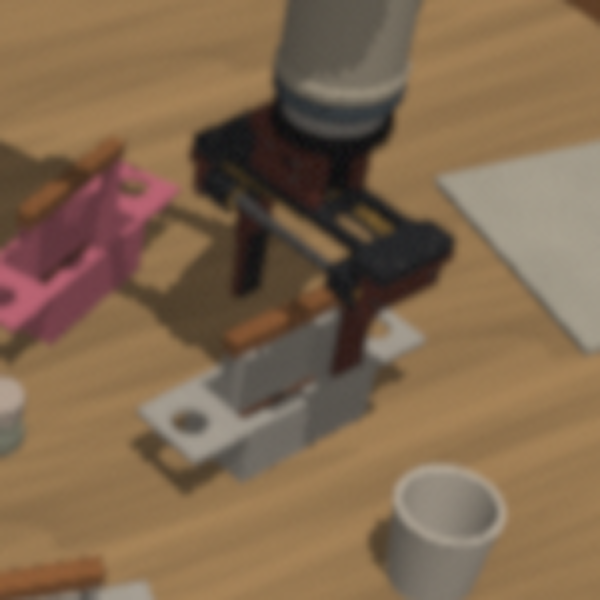

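The fingers straddle the bar at about its middle. Closing.

jog_arm(
  plan="0.002 -0.001 0 0 0.3;0 0 0 0 0.6;0 0 0 0 1;0 0 0 0 1;0 0 0 0 1;0 0 0 0 1;0 0 0 0 1;0 0 0 0 1;0 0 0 0 1;0 0 0 0 1;0 0 0 0 1;0 0 0 0 1",
)

```text
time_s: 3.95
ee_pos: [0.4622, 0.2939, 0.1056]
tcp_rot: [[0.0, -0.13, 0.991], [0.0, 0.991, 0.13], [-1.0, -0.0, 0.0]]
force: [1.4, 0.9, -3.4]
opening: 0.0142
```

```bash
python3 go.py .462 .2941 .107 7.65;  python3 - <<'E'
from meas import *
im,d,p=grab('top'); P=pts(d,p); np.savez('t3.npz',im=im,P=P)
rect(sel(P,(97,155,188,202),.04,.06),'cad rim'); 
E
```

```text
t 3.95 pos [0.4622 0.2939 0.1056] yaw 7.49 F [ 1.4  0.9 -3.4] open 0.0142 q [ 0.5  -0.03  1.6  -0.    1.57  0.37]
tool shift [-0.0014  0.0003 -0.0002] twist -0.16
cad rim 515 c [460.3 294.4] size [ 60.7 213.1] axis 97.82 mean [462.1 253.5  50. ] zmed 50.2
```

Gripped at 14.2 mm opening. Lifting 150 mm.

jog_arm(
  plan="-0.004 0 0 0 1;-0.008 0 0 0 1;-0.012 0 0 0 1;-0.018 0 0 0 1;-0.02 0 0 0 1;-0.02 0 0 0 1;-0.02 0 0 0 1;-0.02 0 0 0 1;-0.014 0 0 0 1;-0.009 0 0 0 1;-0.005 0 0 0 1;0 0 0 0 1",
)

```text
time_s: 5.0
ee_pos: [0.4624, 0.294, 0.2571]
tcp_rot: [[0.002, -0.13, 0.991], [0.001, 0.991, 0.13], [-1.0, 0.001, 0.002]]
force: [0.3, -0.5, -3.9]
opening: 0.0136
```

```bash
python3 go.py .4467 -.2931 .256 -.9
```

```text
t 5.0 pos [0.4624 0.294  0.2571] yaw 7.49 F [ 0.3 -0.5 -3.9] open 0.0136 q [ 0.5  -0.05  1.35 -0.    1.84  0.37]
tool shift [ 5.00e-04 -5.80e-01 -9.21e-02] twist 8.39
```

jog_arm(
  plan="0 0 0 4.2 1;0 0 0 4.2 1;0 -0.01 0 0 1;0 -0.02 0 0 1;0 -0.03 0 0 1;0 -0.03 0 0 1;0 -0.03 0 0 1;0 -0.03 0 0 1;0 -0.03 0 0 1;0 -0.03 0 0 1;0 -0.03 0 0 1;0 -0.03 0 0 1",
)

```text
time_s: 6.0
ee_pos: [0.4569, 0.0219, 0.2548]
tcp_rot: [[-0.001, 0.013, 1.0], [-0.0, 1.0, -0.013], [-1.0, -0.0, -0.001]]
force: [0.3, 0.0, -3.4]
opening: 0.0139
```

jog_arm(
  plan="0 -0.03 0 0 1;0 -0.03 0 0 1;0 -0.03 0 0 1;0 -0.03 0 0 1;0 -0.03 0 0 1;0 -0.03 0 0 1;0 -0.03 -0.001 0 1;0 -0.03 -0.001 0 1;0 -0.03 -0.001 0 1;0 -0.022 -0.001 0 1;0 -0.015 0 0 1;0 -0.008 0 0 1",
)

```text
time_s: 7.0
ee_pos: [0.4479, -0.2927, 0.2545]
tcp_rot: [[-0.002, 0.017, 1.0], [0.001, 1.0, -0.017], [-1.0, 0.001, -0.002]]
force: [-0.3, 0.0, -3.8]
opening: 0.0138
```

jog_arm(
  plan="0 0 0 0 1;0 0 0 0 1;0 0 0 0 1",
)

```text
time_s: 7.25
ee_pos: [0.449, -0.2899, 0.2557]
tcp_rot: [[0.0, 0.014, 1.0], [0.001, 1.0, -0.014], [-1.0, 0.001, 0.0]]
force: [-0.3, 0.8, -3.5]
opening: 0.0137
```

```bash
python3 go.py .4486 -.2936 .256 -.9; python3 - <<'E'
from meas import *
for n in('top','scene'):
    im,d,p=grab(n); P=pts(d,p); np.savez(n+'4.npz',im=im,P=P)
    box=(290,140,430,240) if n=='top' else (60,100,260,320)
    b=cv2.resize(im[box[1]:box[3],box[0]:box[2]],None,fx=(4 if n=='top' else 2.5),fy=(4 if n=='top' else 2.5),interpolation=2); cv2.imwrite(f'pics/{n}4.png',b)
    rect(sel(P,box,.185,.207),n+' rim')
E
```

```text
t 7.25 pos [ 0.449  -0.2899  0.2557] yaw -0.82 F [-0.3  0.8 -3.5] open 0.0137 q [-0.64 -0.08  1.39  0.    1.84 -0.62]
tool shift [-0.0003 -0.0037 -0.0004] twist 0.08
top rim 561 c [ 447.5 -289.5] size [212.6  60.2] axis 89.25 mean [ 447.8 -230.4  199.6] zmed 199.9
scene rim 2265 c [ 301.5 -140. ] size [287.5 584.8] axis 145.31 mean [ 333.3 -186.9  197.3] zmed 199.3
```

View pics/top4.png

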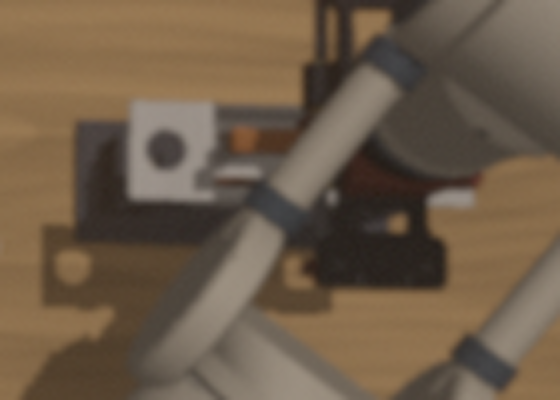

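View pics/scene4.png

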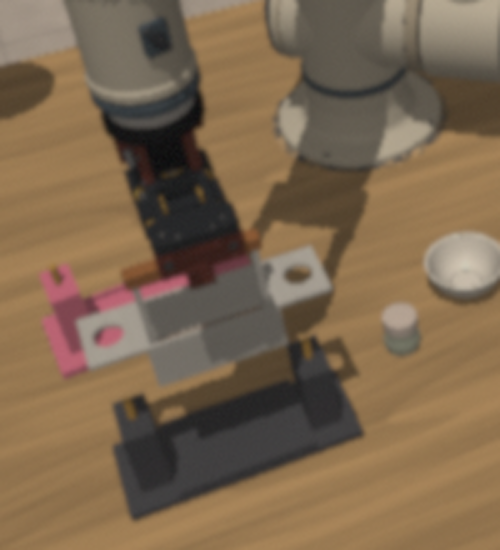

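The caddy is level above the stand and square to it. In the top camera it needs about (-1, -3.6) mm. I'll correct that and lower partway, keeping the ears above the pin tips.

jog_arm(
  plan="0 -0.002 -0.0005 0 1;0.004 -0.0015 -0.0005 0 1;0.008 0 0 0 1;0.012 0 0 0 1;0.012 0 0 0 1;0.012 0 0 0 1;0.009 0 0 0 1;0.005 0 0 0 1;0.003 0 0 0 1;0 0 0 0 1;0 0 0 0 1;0 0 0 0 1",
)

```text
time_s: 8.35
ee_pos: [0.4481, -0.2947, 0.1915]
tcp_rot: [[0.001, 0.016, 1.0], [-0.001, 1.0, -0.016], [-1.0, -0.001, 0.001]]
force: [-1.0, 0.1, -3.3]
opening: 0.0141
```

```bash
python3 go.py .448 -.2935 .1498 -.9; python3 - <<'E'
from meas import *
for n in('top','scene'):
    im,d,p=grab(n); P=pts(d,p); np.savez(n+'5.npz',im=im,P=P)
    if n=='top': rect(sel(P,(290,140,430,240),.125,.142),n+' rim')
    else: cv2.imwrite('pics/scene5.png',cv2.resize(im[160:310,70:240],None,fx=4,fy=4,interpolation=2)[:600])
E
```

```text
t 8.35 pos [ 0.4481 -0.2947  0.1915] yaw -0.91 F [-1.   0.1 -3.3] open 0.0141 q [-0.65 -0.09  1.5  -0.    1.72 -0.63]
tool shift [ 0.0417  0.0012 -0.0001] twist -0.01
top rim 473 c [ 445.9 -293.7] size [211.2  60.4] axis 88.92 mean [ 446.8 -231.3  135.5] zmed 135.6
```

View pics/scene5.png

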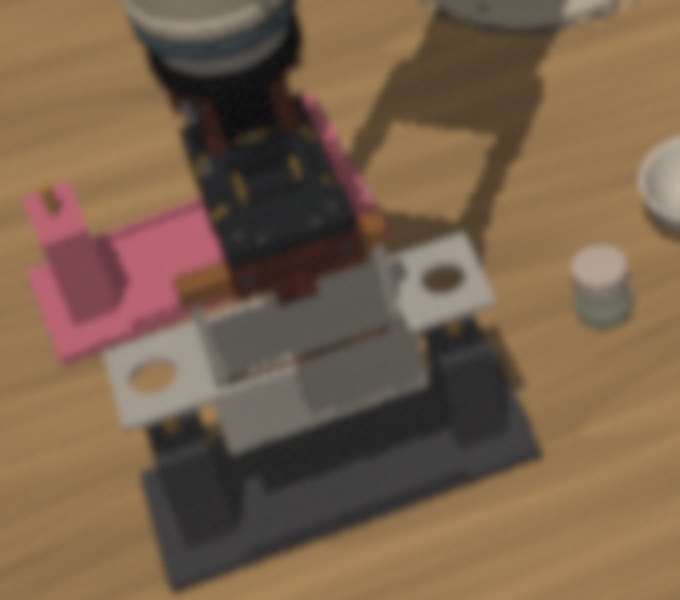

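The ears line up over the pins, within 1 mm in the top view. Lowering onto the pins, slower towards the end.

jog_arm(
  plan="0.003 0 0 0 1;0.004 0 0 0 1;0.004 0 0 0 1;0.004 0 0 0 1;0.004 0 0 0 1;0.004 0 0 0 1;0.004 0 0 0 1;0.003 0 0 0 1;0.002 0 0 0 1;0 0 0 0 1;0 0 0 0 1",
)

```text
time_s: 9.37
ee_pos: [0.4478, -0.2945, 0.1586]
tcp_rot: [[-0.0, 0.016, 1.0], [0.0, 1.0, -0.016], [-1.0, 0.0, -0.0]]
force: [-0.0, -0.0, -3.6]
opening: 0.0136
```

```bash
python3 go.py .448 -.2935 .1498 -.9; python3 - <<'E'
from meas import *
im,d,p=grab('scene'); np.savez('scene6.npz',im=im)
cv2.imwrite('pics/scene6.png',cv2.resize(im[200:300,80:230],None,fx=5,fy=5,interpolation=2))
im,d,p=grab('top');rect(sel(pts(d,p),(290,140,430,240),.094,.112),' rim')
E
```

```text
t 9.37 pos [ 0.4478 -0.2945  0.1586] yaw -0.91 F [-0.  -0.  -3.6] open 0.0136 q [-0.65 -0.08  1.56 -0.    1.67 -0.63]
tool shift [0.0088 0.001  0.0002] twist -0.01
 rim 470 c [ 446.1 -293.9] size [211.7  60.4] axis 89.25 mean [ 446.5 -231.7  103. ] zmed 103.0
```

View pics/scene6.png

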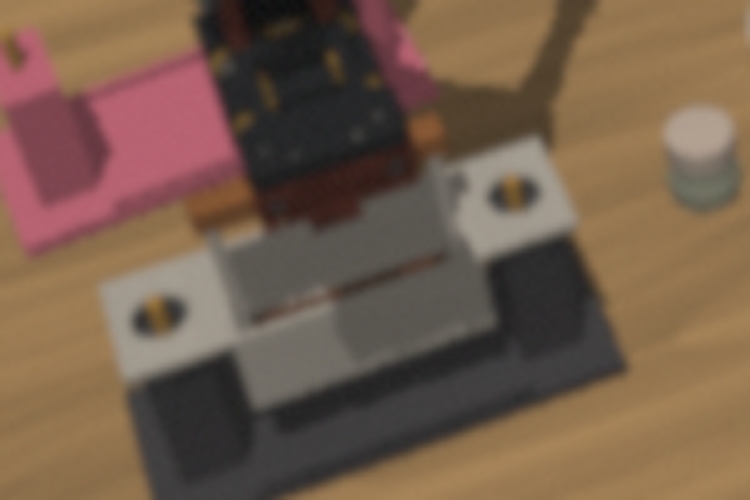

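Both pins come up through the middle of the holes, at about (158,315) and (513,192) in the crop. About 9 mm remain.

jog_arm(
  plan="0.002 0 0 0 1;0.002 0 0 0 1;0.0015 0 0 0 1;0.001 0 0 0 1;0.001 0 0 0 1;0.0005 0 0 0 1;0 0 0 0 1;0 0 0 0 1;0 0 0 0 1",
)

```text
time_s: 10.22
ee_pos: [0.4478, -0.2945, 0.1507]
tcp_rot: [[0.0, 0.016, 1.0], [-0.0, 1.0, -0.016], [-1.0, -0.0, 0.0]]
force: [-0.2, -1.0, -3.5]
opening: 0.0137
```

```bash
python3 go.py .448 -.2935 .1498 -.9
```

```text
t 10.22 pos [ 0.4478 -0.2945  0.1507] yaw -0.91 F [-0.2 -1.  -3.5] open 0.0137 q [-0.65 -0.08  1.57  0.    1.65 -0.63]
tool shift [0.0009 0.001  0.0002] twist -0.01
```

jog_arm(
  plan="0.0005 0 0 0 1;0.0005 0 0 0 1;0 0 0 0 1;0 0 0 0 1",
)

```text
time_s: 10.55
ee_pos: [0.4478, -0.2945, 0.1496]
tcp_rot: [[-0.0, 0.016, 1.0], [-0.0, 1.0, -0.016], [-1.0, -0.0, -0.0]]
force: [-0.6, 0.0, -4.2]
opening: 0.0142
```

jog_arm(
  plan="0.0005 0 0 0 1;0 0 0 0 1;0 0 0 0 1",
)

```text
time_s: 10.8
ee_pos: [0.4479, -0.2945, 0.1495]
tcp_rot: [[0.0, 0.016, 1.0], [-0.0, 1.0, -0.016], [-1.0, -0.0, 0.0]]
force: [0.3, -0.1, -1.6]
opening: 0.0139
```

jog_arm(
  plan="0.0004 0 0 0 1;0 0 0 0 1;0 0 0 0 1",
)

```text
time_s: 11.05
ee_pos: [0.448, -0.2945, 0.1494]
tcp_rot: [[0.001, 0.016, 1.0], [-0.0, 1.0, -0.016], [-1.0, -0.0, 0.001]]
force: [-0.6, 2.6, 2.6]
opening: 0.0138
```

The ears are resting: the vertical force went from -3.6 to +2.6 N. Opening.

jog_arm(
  plan="0 0 0 0 0.82;0 0 0 0 0.78;0 0 0 0 0.7;0 0 0 0 0.6;0 0 0 0 0.5;0 0 0 0 0.4;0 0 0 0 0.3;0 0 0 0 0.3;0 0 0 0 0.3;0 0 0 0 0.3",
)

```text
time_s: 11.88
ee_pos: [0.4478, -0.2945, 0.1487]
tcp_rot: [[-0.0, 0.016, 1.0], [-0.0, 1.0, -0.016], [-1.0, -0.0, -0.0]]
force: [0.4, -0.2, -0.5]
opening: 0.0613
```

jog_arm(
  plan="-0.004 0 0 0 0.3;-0.008 0 0 0 0.3;-0.014 0 0 0 0.3;-0.02 0 0 0 0.3;-0.02 0 0 0 0.3;-0.02 0 0 0 0.3;-0.02 0 0 0 0.3;-0.015 0 0 0 0.3;-0.01 0 0 0 0.3;-0.005 0 0 0 0.3;0 0 0 0 0.3;0 0 0 0 0.3",
)

```text
time_s: 12.88
ee_pos: [0.4478, -0.2945, 0.2844]
tcp_rot: [[-0.0, 0.016, 1.0], [0.0, 1.0, -0.016], [-1.0, 0.0, -0.0]]
force: [0.2, -0.3, -0.2]
opening: 0.0611
```

```bash
python3 go.py .448 -.2935 .1498 -.9; python3 - <<'E'
from meas import *
im,d,p=grab('scene')
cv2.imwrite('pics/scene7.png',cv2.resize(im[100:320,60:360],None,fx=2.6,fy=2.6,interpolation=2))
P=pts(d,p);rect(sel(P,(75,215,118,310),.085,.103),'ear1');rect(sel(P,(180,200,240,250),.085,.103),'ear2')
im,d,p=grab('top');rect(sel(pts(d,p),(290,140,430,240),.086,.103),' rim')
rect(sel(pts(d,p),(205,112,272,158),.04,.06),'short now'); rect(sel(np.load('top0.npz')['P'],(205,112,272,158),.04,.06),'short before')
E
```

```text
t 12.88 pos [ 0.4478 -0.2945  0.2844] yaw -0.91 F [ 0.2 -0.3 -0.2] open 0.0611 q [-0.65 -0.07  1.32 -0.    1.89 -0.63]
tool shift [0.1346 0.001  0.0003] twist -0.01
ear1 384 c [ 359.4 -391.5] size [241.   44.4] axis 5.67 mean [ 407.7 -391.2   93. ] zmed 93.4
ear2 220 c [ 449.4 -201.3] size [35.5 61.2] axis 163.03 mean [ 453.9 -204.5   93.6] zmed 93.7
 rim 500 c [ 446.7 -261.2] size [146.4  60.9] axis 88.86 mean [ 448.4 -226.1   93.1] zmed 93.2
short now 606 c [590.1  29.6] size [152.   61.5] axis 76.01 mean [588.7  28.3  49.2] zmed 49.4
short before 610 c [590.   29.7] size [152.  61.] axis 76.15 mean [589.3  28.3  49.3] zmed 49.6
```

View pics/scene7.png

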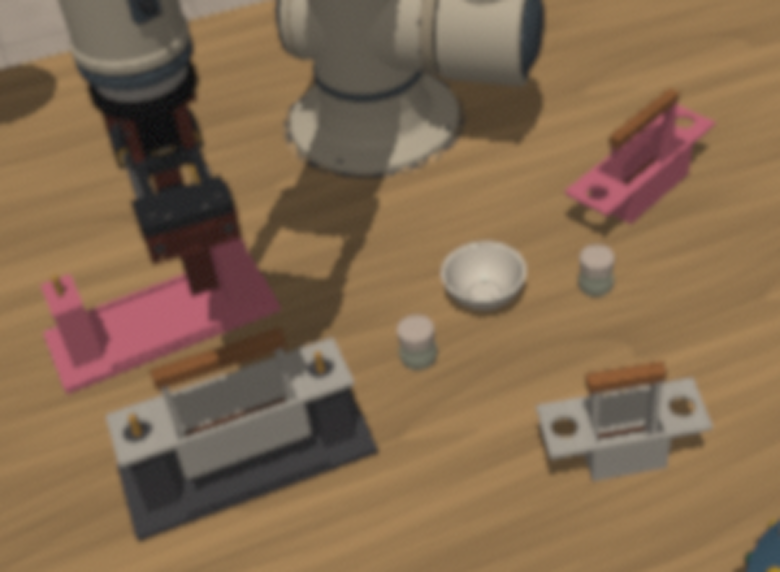

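The caddy hangs with pins through both holes, at about (137,425) and (320,362). Its ears are on the posts with tops at about 94 mm, and the gripper is clear.

```bash
python3 -c "
from rig import env
print(env.hand_in())"
```

```text
the job is handed in; nothing more can be done
None
```

The longer caddy is hanging between the two posts of the dark drip stand, and I handed the job in at about 13 s. I picked it up by its wooden bar, lowered it slowly until the measured force showed the stand carrying it, then let go and backed the gripper straight up.

- **Fit:** in the last picture a pin comes up through the hole in each ear. Both ears lie flat on the posts, with their tops measured at about 93.5 mm (94 mm expected).
- **Robot clear:** the gripper is about 135 mm above its release height, and the force reading is near zero.
- **Shorter caddy:** its position is unchanged to about 0.1 mm. The pink look-alikes were not touched.
- **Disagreements:** the two cameras differed by about 2–4 mm in absolute position. The distance from caddy to stand agreed to about 2 mm, well inside the 9 mm of play around each pin. After release, the full-length fits were unusable: the arm hid part of the caddy in the top view, and the region I measured for one ear took in other objects. For position I relied on the picture, and for height on the median readings.

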